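Hold the spring clip open round the mate notes card

TASK

Plug the note card's bamboo foot fully home into the socket block on the lowest level of the bamboo stand, so that the card stands upright there, and let go of it. Then pick up the spring clip by its two levers, squeezing them together so that the jaws gape wide, and finish while still holding it squeezed open and upright over the card, one jaw on each side of the middle of the card's top edge, the jaw tips about 15 to 20 mm below that edge and the clip touching nothing but your fingers, ready for me to slip a new leaf of notes in. Leave the gourd, the jar and the saucer where they are.

Things in the scene. Friction and masses are not known exactly. Their poses are not given: they have to be found in the camera images.
- card_mid (a point): Note card, point half-way up its centre line (50 mm over its underside). Starts loose, standing upright on the ledge beside the stand. Below, a bamboo block foot (the plug): 24 mm along x, 40 along y, 34 tall, lower edge tapered. Above, fixed in it, a stiff paper-faced cardboard panel: 8 mm thick along x, 60 wide along y, 66 tall; pinch it across x. z up. About 70 g. Half a turn about z makes no difference.
- card_top (a point): Middle of the card's top edge, 100 mm above its underside, 50 mm above card_mid; axes as card_mid.
- socket (a point): Centre of the mouth of the rectangular hole (26 mm along its x, 42 along y, 22 deep: 1 mm of play on each side of the plug) in the fixed bamboo block, 60 x 80 x 30 mm, at the middle of the stand's lowest level. z up; the mouth is 58 mm above the ledge. With the plug home the card's underside is 22 mm below this point and card_mid 28 mm above it.
- stand: Fixed bamboo stand of three round levels; origin on the ledge, 58 mm below socket, axes as socket. Lowest: 300 mm disc about the origin, top 28 mm high. Middle (steel bombilla and brush): 160 mm disc at x 120, y -160 mm, top 110 mm high. Top (gourd): 150 mm disc at x 120, y 160 mm, top 150 mm high.
- clip_mid (a point): Spring clip, point half-way up its centre line (44 mm over its jaw tips). Starts loose, standing on its shut jaws on the ledge, levers up, on the other side of the stand from the card (sides vary). 88 mm tall, 36 wide along y (pin 44), about 65 g. z up. Two flat bamboo levers, at +x and -x, rise from 44 to 88 mm above the jaw tips, leaning out in a V, 45 mm over their outsides at the top.
- clip_mouth (a point): Point between the clip's jaw tips, 44 mm below clip_mid; axes as clip_mid. The halves turn about a steel pin along y, 40 mm above this point (its underside 36 mm). Fully open, the tips are 20 mm apart, 10 mm to each side of this point, and the gap above them is at least 14 mm wide up to the pin.
- clip_jaw1 (a joint): How far each half of the clip has turned (rad): 0 shut, 0.24 fully open at its stop; both turn alike; tips are 80 mm x this apart. Squeeze the levers along the clip's x, fingers from above, gripping about 26 mm over clip_mid: at the stop the levers are upright, parallel, 22 mm over their outsides. The spring takes 4 N a side to start, 8 to 12 N to reach the stop; 25 N holds firmly. Let go, it shuts.
- gourd: Bystander: calabash gourd on the stand's top level, 84 mm across, 90 mm tall; origin at the centre of its underside.
- jar: Bystander: glass jar with steel screw lid, 60 mm across, 70 mm tall, on the lowest level about 100 mm to the +y side of the socket; origin at the centre of its underside.
- saucer: Bystander: white ceramic saucer, 90 mm across, 14 mm tall, on the lowest level about 98 mm to the -y side of the socket; origin at the centre of its underside.
Not all that is in view belongs to the job. What is shaped like the part that bears clip_mid but turquoise is not meant.

How it is judged:
On the way, in this order (a step that is already met when the one before it is completed fails the run):
1. the card's foot is fully home in the socket and the card is let go (z of card_mid in the frame of socket below 0.031 m and horizontal distance between card_mid and socket below 0.005 m and angle between card_mid's own z axis and vertical below 0.09 rad and angle between the x axis of card_mid and the x axis of socket, either way round below 0.1 rad and contact force between the fingers and card below 0.1 N), for 0.3 s.
2. the clip is lifted off the ledge, squeezed open in the fingers (contact force between the fingers and clip above 2 N and value of joint clip_jaw1 above 0.2 rad and height (world z) of clip_mid above 0.06 m), for 0.2 s.
At the end, for the whole second after the job is handed in: Card home in socket (within 3 mm of bottom, 0.09 rad of upright), let go. Clip held (over 2 N), over 0.20 rad open, upright to 0.2 rad, square to card to 0.25 rad; jaw tips 8-30 mm below card top, within 6 mm across and 18 mm along of its middle; at rest, under 0.5 N on card and stand (all of step 1 and contact force between the fingers and clip above 2 N and value of joint clip_jaw1 above 0.2 rad and z of clip_mouth in the frame of card_top between -0.03 and -0.008 m and x of clip_mouth in the frame of card_top between -0.006 and 0.006 m and y of clip_mouth in the frame of card_top between -0.018 and 0.018 m and angle between the x axis of clip_mid and the x axis of card_top, either way round below 0.25 rad and angle between clip_mid's own z axis and vertical below 0.2 rad and contact force between clip and card below 0.5 N and contact force between clip and stand below 0.5 N and linear speed of clip below 0.05 m/s); the arm keeps its last pose, push and grip.
It fails at once if the gourd is knocked out of its place (moved over 20 mm) (distance of gourd from where it was at the start of the episode above 0.02 m).
It fails at once if the jar is knocked out of its place (moved over 20 mm) (distance of jar from where it was at the start of the episode above 0.02 m).
It fails at once if the saucer is knocked out of its place (moved over 20 mm) (distance of saucer from where it was at the start of the episode above 0.02 m).
It also fails if it takes over 61 s, if anything falls off the work surface, if the arm or the gripper's body presses on something with over 40 N, if the wrist force passes 120 N, or if a joint passes its speed limit or range.

ROBOT

A 7-joint arm with a two-finger parallel gripper is mounted at the origin on the work surface. World frame = base frame: x ahead of the robot, y to its left, z up, the work surface at z = 0. Lengths are in m, angles in rad, forces in N, time in s.
With the tool pointing down it reaches from about 0.4 to 0.875 m from the base axis. Payload 19.3 kg.
Tool frame: the origin (TCP) lies at the very end of the fingers, on their centre line; the grasp point (between the pads) lies 19 mm behind it; z points along the fingers, y is the line along which they close (so a half turn about z gives the same grasp; the last joint's range is limited). The gripper opens to 85 mm and grips with 20 to 120 N. Pads are 22 mm wide; open, the fingers measure 114 mm over their backs; the gripper's body (76 mm by 85 mm) begins 54 mm behind the grasp point. The pads swing forward as they close: fully open they stand 13 mm farther back than shut.
Start: joints at [-1.339, 0.521, -0.036, 1.599, 0.021, 1.021, -0.113], TCP at [0.186, 0.597, 0.231] pointing down, gripper open.
Joint ranges: [-2.91, 2.91], [-0.3, 2.13], [-1.5, 1.42], [0.17, 2.43], [-1.26, 4.41], [0.16, 1.93], [-2.52, 2.52]. Speed limits (rad/s): [1.89, 1.89, 2.39, 2.39, 3.01, 3.01, 3.01].

INTERFACE

Orientations are given as [roll, pitch, yaw] about the fixed x, y, z axes, in that order (R = Rz(yaw) Ry(pitch) Rx(roll)).
In Python, from workcell import bot gives the robot as it stands.
- The arm moves only by the tool jog_arm, never from a script. Its argument "motion" is a list of rows, each a list of 5 numbers: the shift along the tool's x, y, z scaled (see below), then the turn about the tool's z scaled (see below), then the opening, from 0 (shut) to 1 (fully open). A call has 1 to 12 rows; each row shifts and turns the commanded pose from where the row before left it, along the tool's axes as they then stand; what a row does not reach is not made up. The controller multiplies each number of a shift by 30 mm and each number of a turn by 0.08 rad. A row lasts 1/10 s, in which the tool goes at most 50 mm and 8.59 degrees, less where a joint would pass 70% of its speed; a pose out of reach is approached as far as the arm can. A call with a number of a shift or a turn outside -1 to 1 is refused whole. A call with a gripper value outside its range is refused whole. The fingers move at their own pace and stop on an object; "newtons" is the grip in N (left out, the last holds). Time passes only in rows, so rows that do not move let the fingers close. It gives the time, the measured TCP pose, the force, the opening and the grip force at its end, in the units of the state.
- bot.observe(): the state, without advancing time (a new reading comes with each control period).
- bot.grab_frame(name): name is "scene" or "top"; returns a dict with "pixels" (384x512x3 uint8, red, green, blue), "fovy" (degrees; the focal length in pixels is half the picture's height over the tangent of half this angle, whatever the lens; pixels are square), "cx", "cy" (the principal point, pixels), "k1" (the pictures are not rectified: a ray, as slopes to the right and down, at radius r is drawn at 1 + k1 r^2 times it, then the intrinsics apply), "rvec" (rotation vector, rad) and "tvec" (3), from world to camera coordinates, as OpenCV has them. Camera axes: x right, y down, z forward; pixel columns grow to the right and rows downward; lengths in m; the calibration is good to about 2 mm. A picture is of the moment at which its call begins. There is no depth.
- bot.job_done(): hands the job in; it is judged then, once.
The state is a dict: "clock": time; "qpos": joint angles; "qd": joint speeds; "joint_efforts": joint torques, N m; "position": TCP position; "tool_rot": TCP orientation; "force": force on the tool from outside, world axes, zero at the start; "moment": the same for the moment, N m; "grip_width": finger opening in m; "finger_force": force on a finger pad.
Only numpy, scipy, OpenCV 4.12 (cv2) and the standard library are available. Lean on these libraries where they do the work, as an engineer would, in place of code of your own. Each camera call takes 0.05 s, during which the arm holds its last target. There are 200 camera calls.

## Working session

There is one attempt and no reset: what is moved stays moved. The work goes in short steps, Python scripts to look and compute and a tool call to move; the robot and the scene stay as the last step left them, time stands still between calls to the robot, and variables do not carry over. Pictures are saved under pics/ and viewed, at most 10 in all, crops included, and the job is handed in when it is done.

Besides the shell and the picture viewer there is one more tool, called after "Request:" as name(argument=value, ...) on one line, values as JSON. jog_arm: Moves the arm, as the interface text tells. Shifts and turns lie within -1 to 1; 1 stands for 30 mm of shift or 0.08 rad of turn. Its arguments: {"type":"object","properties":{"motion":{"type":"array","items":{"type":"array","items":{"type":"number"}}},"newtons":{"type":"number"}},"required":["motion"]}

```bash
mkdir -p pics
cat > h.py <<'E'
import numpy as np, cv2, pickle
from workcell import bot
def grab(n):
    f=bot.grab_frame(n); pickle.dump(f,open(n+'.pkl','wb')); return f
def load(n): return pickle.load(open(n+'.pkl','rb'))
def K(f):
    h=f['pixels'].shape[0]; F=h/2/np.tan(np.radians(f['fovy'])/2)
    return np.array([[F,0,f['cx']],[0,F,f['cy']],[0,0,1.]]), np.array([f['k1'],0,0,0,0.])
def proj(f,P):
    k,d=K(f); return cv2.projectPoints(np.atleast_2d(np.float64(P)),np.float64(f['rvec']),np.float64(f['tvec']),k,d)[0][:,0]
def onz(f,uv,z):
    k,d=K(f); n=cv2.undistortPoints(np.float64(uv).reshape(-1,1,2),k,d)[:,0]
    R=cv2.Rodrigues(np.float64(f['rvec']))[0]; c=-R.T@np.ravel(f['tvec'])
    r=np.c_[n,np.ones(len(n))]@R; return c+r*((z-c[2])/r[:,2])[:,None]
E
python3 - <<'E'
from h import *
im=[]
for n in('scene','top'):
    f=grab(n); cv2.imwrite(f'pics/{n}0.png',cv2.cvtColor(f['pixels'],cv2.COLOR_RGB2BGR))
    R=cv2.Rodrigues(np.float64(f['rvec']))[0]; print(n,-R.T@np.ravel(f['tvec']),R[2],f['fovy'],f['k1'])
print(bot.observe())
E
```

```text
scene [1.20831765 0.23237707 0.68880257] [-0.73790365 -0.19821148 -0.64514372] 57.58014009424129 -0.0595028043773451
top [0.25346308 0.02752663 1.4600792 ] [ 0.21560156  0.01613397 -0.97634813] 43.23592762362825 -0.179305593320419
{'clock': 0.1, 'qpos': array([-1.33919191,  0.52193636, -0.03633215,  1.59993951,  0.02120202,
        1.0211176 , -0.11277732]), 'qd': array([ 0.00059642, -0.0011546 , -0.00129233, -0.00044668,  0.00228696,
        0.00188755, -0.00042476]), 'joint_efforts': array([ 4.76844638e-03, -9.28472757e+01,  1.98471420e+00, -3.70531905e+01,
        1.82108913e-02,  5.42092297e-03,  6.73676027e-05]), 'position': array([0.18571789, 0.596453  , 0.2307986 ]), 'tool_rot': array([-3.14057936e+00,  7.09165272e-05,  2.83980492e+00]), 'force': array([-0.56139165,  0.87574992, -0.12302334]), 'moment': array([-0.04851278, -0.00149156, -0.01825748]), 'finger_force': 0.0, 'grip_width': 0.08536994063476969}
```

View pics/scene0.png

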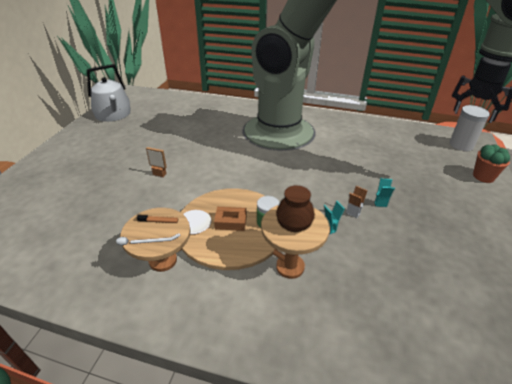

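View pics/top0.png

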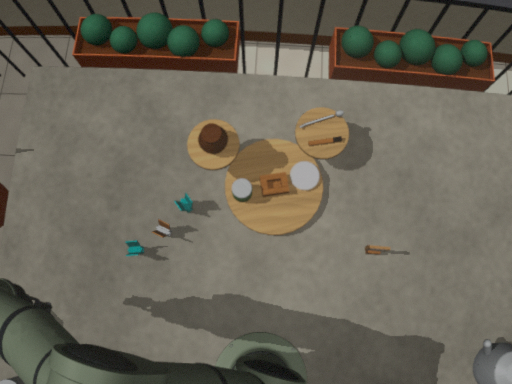

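The pictures show the card at scene (157,160) / top (375,250). There are three clip-shaped things: brown/white at scene (357,197) / top (162,229), and turquoise at scene (385,192) / top (135,248) and scene (333,217) / top (185,203). The brown one is the clip, since the turquoise ones are excluded. The socket is at scene (231,216) / top (275,184). Next is one close crop to check this.

Run:
```python
from h import *
s=load('scene')['pixels'];t=load('top')['pixels']
def c(i,u,v,w=26,h=20): return cv2.resize(i[v-h:v+h,u-w:u+w],(390,300),interpolation=cv2.INTER_CUBIC)
o=np.vstack([np.hstack([c(s,357,197),c(s,157,160)]),np.hstack([c(t,162,229),c(t,385,250)])])
cv2.imwrite('pics/c1.png',o[:,:,::-1])
for n,p,z in(('top',[[275,184]],.058),('scene',[[231,212]],.058),('top',[[162,229]],.05),('scene',[[357,197]],.04),('top',[[378,250]],.05),('scene',[[157,161]],.05)): print(n,p,onz(load(n),p,z))
```

```text
top [[275, 184]] [[ 0.56695693 -0.01174888  0.058     ]]
scene [[231, 212]] [[ 0.56401878 -0.00681202  0.058     ]]
top [[162, 229]] [[0.41263214 0.31256112 0.05      ]]
scene [[357, 197]] [[0.38421529 0.31734445 0.04      ]]
top [[378, 250]] [[ 0.38927752 -0.32522037  0.05      ]]
scene [[157, 161]] [[ 0.39116647 -0.31721709  0.05      ]]
```

View pics/c1.png

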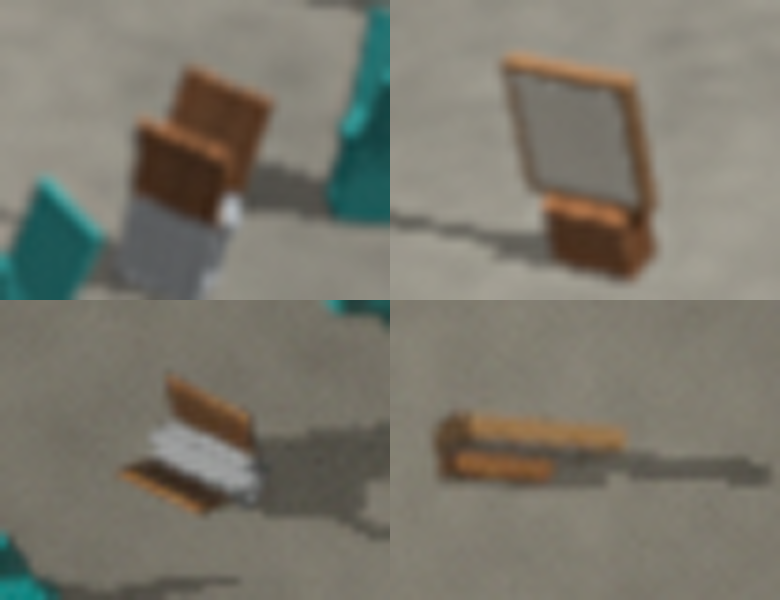

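```bash
cat >> h.py <<'E'
from scipy.optimize import least_squares
def fit(obs,x0,):
    # obs: (view, uv, local xyz); unknown x,y,yaw
    def w(p,l): c,s=np.cos(p[2]),np.sin(p[2]); return [p[0]+c*l[0]-s*l[1],p[1]+s*l[0]+c*l[1],l[2]]
    fs={n:load(n) for n in{o[0] for o in obs}}
    r=lambda p: np.concatenate([proj(fs[n],w(p,l))[0]-uv for n,uv,l in obs])
    q=least_squares(r,x0,loss='soft_l1'); return q.x,r(q.x).reshape(-1,2).round(1)
E
python3 - <<'E'
from h import *
s=load('scene')['pixels'];t=load('top')['pixels']
def c(i,u,v,w=26,h=20): return cv2.resize(i[v-h:v+h,u-w:u+w],(390,300),interpolation=cv2.INTER_CUBIC)
cv2.imwrite('pics/c2.png',np.hstack([c(s,231,217),c(t,275,184)])[:,:,::-1])
g=lambda o,x,y:np.array([o[0]+x/7.5-.5,o[1]+y/7.5-.5])
S=(331,177);T=(136,209)
z=.088
cl=[('scene',g(S,138,124),(.0215,-.018,z)),('scene',g(S,230,155),(.0215,.018,z)),('scene',g(S,187,67),(-.0215,-.018,z)),('scene',g(S,272,102),(-.0215,.018,z)),
('top',g(T,168,77),(.0215,.018,z)),('top',g(T,253,113),(.0215,-.018,z)),('top',g(T,122,170),(-.0215,.018,z)),('top',g(T,207,213),(-.0215,-.018,z))]
print(*fit(cl,[.4,.31,-.4]))
S=(131,140);T=(359,230)
ca=[('scene',g(S,113,60),(0,-.03,.1)),('scene',g(S,244,80),(0,.03,.1)),('scene',g(S,242,280),(.012,.02,0)),('scene',g(S,157,258),(.012,-.02,0)),
('top',g(T,80,113),(.004,.03,.1)),('top',g(T,235,128),(.004,-.03,.1)),('top',g(T,232,150),(-.004,-.03,.1)),('top',g(T,80,140),(-.004,.03,.1)),('top',g(T,65,177),(-.012,.02,.034)),('top',g(T,162,181),(-.012,-.02,.034))]
print(*fit(ca,[.39,-.32,-.1]))
E
```

```text
[ 0.41401953  0.31142243 -0.35541792] [[-0.5 -1.5]
 [-0.4 -0.6]
 [-0.7 -1.7]
 [ 0.  -1.6]
 [-0.3 -1.2]
 [-0.5 -0.9]
 [-0.6 -0.1]
 [-0.8 -0.6]]
[ 0.39273046 -0.31694023 -0.0265738 ] [[ 0.2 -0.9]
 [-0.4 -0.5]
 [ 0.3  0.1]
 [ 0.8  0.8]
 [ 0.1  0.4]
 [ 0.  -0. ]
 [ 0.3 -0.1]
 [-0.1 -0.4]
 [ 0.  -0.4]
 [ 0.3  0.1]]
```

View pics/c2.png

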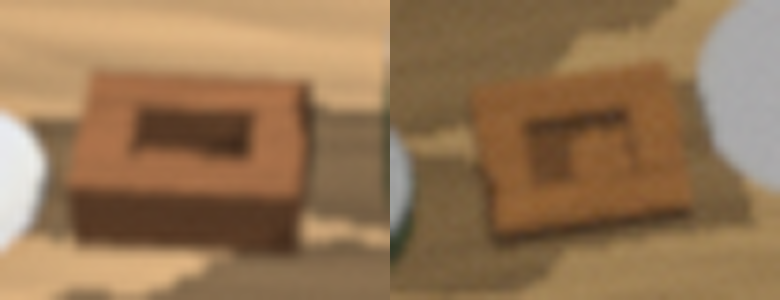

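Run:
```python
from h import *
g=lambda o,x,y:np.array([o[0]+x/7.5-.5,o[1]+y/7.5-.5])
S=(205,197);T=(249,164);z=.058
ob=[('scene',g(S,*p),l+(z,)) for p,l in zip([(93,72),(310,85),(298,197),(68,190),(137,110),(252,113),(250,157),(132,155)],[(-.03,-.04),(-.03,.04),(.03,.04),(.03,-.04),(-.013,-.021),(-.013,.021),(.013,.021),(.013,-.021)])]
ot=[('top',g(T,*p),l+(z,)) for p,l in zip([(82,88),(278,62),(300,210),(103,235),(135,120),(240,108)],[(.03,.04),(.03,-.04),(-.03,-.04),(-.03,.04),(.013,.021),(.013,-.021)])]
for o in(ob,ot,ob+ot): print(*fit(o,[.565,-.01,.1]))
```

```text
[ 0.57337524 -0.00601466  0.22217583] [[-0.3  0.1]
 [ 0.2 -0.5]
 [ 0.2  0.2]
 [-0.  -0.2]
 [ 0.1 -0.4]
 [ 0.4 -0.2]
 [-0.2  0.6]
 [-0.4  0.3]]
[ 0.56928954 -0.00866595  0.1921699 ] [[-0.1 -0.1]
 [ 0.3 -0. ]
 [ 0.3 -0.2]
 [-0.3 -0.1]
 [-0.1  0.3]
 [-0.1  0.1]]
[ 0.57093593 -0.00738088  0.20647294] [[-0.3 -0.7]
 [ 0.1 -1. ]
 [-0.2 -0.4]
 [-0.3 -1.1]
 [-0.  -1.2]
 [ 0.3 -0.8]
 [-0.5  0. ]
 [-0.7 -0.5]
 [-0.6 -0.5]
 [-0.3 -0.8]
 [ 0.  -1. ]
 [-0.5 -0.5]
 [-0.5 -0.1]
 [-0.6 -0.5]]
```

```bash
cat >> h.py <<'E'
def plan(P,yaw,segs,op):
    # segs: (x,y,z,yaw,nrows)
    P=np.array(P,float); rows=[]
    for x,y,z,t,n in segs:
        for i in range(n):
            d=(np.array([x,y,z])-P)/(n-i); da=(t-yaw)/(n-i); c,s=np.cos(yaw),np.sin(yaw)
            r=np.round([(c*d[0]+s*d[1])/.03,(s*d[0]-c*d[1])/.03,-d[2]/.03,-da/.08],2)
            rows.append(r.tolist()+[op])
            a,b=r[0]*.03,r[1]*.03; P+=[c*a+s*b,s*a-c*b,-r[2]*.03]; yaw-=r[3]*.08
    m=np.array(rows); print('max',abs(m[:,:4]).max(),'end',P.round(4),round(yaw,4))
    for i in range(0,len(rows),12): print(str(rows[i:i+12]).replace('.0,',',').replace(' ',''))
def here():
    o=bot.observe(); print(o['clock'],o['position'].round(4),o['tool_rot'].round(4),o['qpos'].round(2),o['force'].round(1),o['grip_width'],o['finger_force']); return o['position'],o['tool_rot'][2]
E
python3 - <<'E'
from h import *
p,y=here(); plan(p,y,[(.45,.15,.235,2.2,15),(.393,-.317,.17,1.544,17)],1)
E
```

```text
0.1 [0.1857 0.5965 0.2308] [-3.1406e+00  1.0000e-04  2.8398e+00] [-1.34  0.52 -0.04  1.6   0.02  1.02 -0.11] [-0.6  0.9 -0.1] 0.08536994063476969 0.0
max 1.15 end [ 0.3929 -0.3169  0.1699] 1.5438
[[-0.86,-0.77,-0.01,0.53,1],[-0.89,-0.74,-0.01,0.53,1],[-0.92,-0.7,-0.01,0.53,1],[-0.95,-0.66,-0.01,0.53,1],[-0.97,-0.62,-0.01,0.53,1],[-1,-0.57,-0.01,0.53,1],[-1.02,-0.53,-0.01,0.54,1],[-1.04,-0.49,-0.01,0.53,1],[-1.06,-0.44,-0.01,0.54,1],[-1.08,-0.4,-0.01,0.53,1],[-1.1,-0.35,-0.01,0.54,1],[-1.11,-0.3,-0.01,0.53,1]]
[[-1.13,-0.26,-0.01,0.54,1],[-1.13,-0.21,-0.01,0.53,1],[-1.15,-0.15,-0,0.54,1],[-0.67,-0.63,0.13,0.48,1],[-0.7,-0.6,0.13,0.48,1],[-0.72,-0.58,0.13,0.48,1],[-0.74,-0.55,0.13,0.48,1],[-0.76,-0.52,0.13,0.48,1],[-0.78,-0.49,0.13,0.48,1],[-0.8,-0.46,0.13,0.48,1],[-0.82,-0.43,0.13,0.48,1],[-0.83,-0.39,0.13,0.48,1]]
[[-0.85,-0.36,0.12,0.48,1],[-0.86,-0.33,0.13,0.49,1],[-0.87,-0.3,0.12,0.48,1],[-0.89,-0.26,0.13,0.49,1],[-0.89,-0.23,0.12,0.48,1],[-0.9,-0.19,0.13,0.49,1],[-0.91,-0.16,0.12,0.48,1],[-0.92,-0.12,0.13,0.49,1]]
```

Request:
jog_arm(motion=[[-0.8, -0.7, 0, 0.5, 1], [-0.8, -0.7, 0, 0.5, 1], [-0.85, -0.65, 0, 0.5, 1], [-0.9, -0.6, 0, 0.5, 1], [-0.9, -0.6, 0, 0.5, 1], [-0.9, -0.55, 0, 0.5, 1], [-0.9, -0.5, 0, 0.5, 1], [-0.95, -0.45, 0, 0.5, 1], [-0.95, -0.4, 0, 0.5, 1], [-0.95, -0.4, 0, 0.5, 1], [-0.95, -0.35, 0, 0.5, 1], [-0.95, -0.3, 0, 0.5, 1]])

```text
clock: 1.3
position: [0.377, 0.2704, 0.2312]
tool_rot: [-3.141, -0.0, 2.358]
force: [0.3, 0.5, 0.3]
grip_width: 0.0854
finger_force: 0.0
```

Run:
```python
from h import *
p,y=here(); plan(p,y,[(.46,.05,.22,2.1,8),(.393,-.317,.17,1.544,15)],1)
```

```text
1.3 [0.377  0.2704 0.2312] [-3.1414 -0.      2.3581] [-0.89  0.27  0.17  2.01 -0.06  0.86  0.1 ] [0.3 0.5 0.3] 0.08535498934465621 0.0
max 0.96 end [ 0.393  -0.3169  0.17  ] 1.5437
[[-0.89,-0.41,0.05,0.4,1],[-0.91,-0.38,0.05,0.4,1],[-0.92,-0.35,0.05,0.4,1],[-0.93,-0.32,0.04,0.41,1],[-0.94,-0.29,0.05,0.4,1],[-0.94,-0.25,0.04,0.41,1],[-0.95,-0.23,0.05,0.4,1],[-0.96,-0.19,0.04,0.41,1],[-0.63,-0.54,0.11,0.46,1],[-0.65,-0.52,0.11,0.46,1],[-0.67,-0.49,0.11,0.46,1],[-0.68,-0.47,0.11,0.46,1]]
[[-0.7,-0.44,0.11,0.46,1],[-0.72,-0.42,0.11,0.46,1],[-0.73,-0.39,0.11,0.47,1],[-0.75,-0.36,0.11,0.46,1],[-0.76,-0.33,0.11,0.47,1],[-0.77,-0.3,0.11,0.46,1],[-0.78,-0.28,0.11,0.47,1],[-0.79,-0.25,0.12,0.46,1],[-0.8,-0.22,0.11,0.47,1],[-0.81,-0.18,0.12,0.46,1],[-0.81,-0.16,0.11,0.47,1]]
```

Request:
jog_arm(motion=[[-0.9, -0.4, 0.05, 0.4, 1], [-0.9, -0.4, 0.05, 0.4, 1], [-0.9, -0.35, 0.05, 0.4, 1], [-0.95, -0.3, 0.05, 0.4, 1], [-0.95, -0.3, 0.05, 0.4, 1], [-0.95, -0.25, 0.05, 0.4, 1], [-0.95, -0.25, 0.05, 0.4, 1], [-0.95, -0.2, 0.05, 0.4, 1], [-0.65, -0.55, 0.1, 0.45, 1], [-0.65, -0.5, 0.1, 0.45, 1], [-0.65, -0.5, 0.1, 0.45, 1], [-0.7, -0.45, 0.1, 0.45, 1]])

```text
clock: 2.5
position: [0.4425, -0.0483, 0.2071]
tool_rot: [-3.141, -0.0, 1.958]
force: [0.2, -0.5, -0.0]
grip_width: 0.0855
finger_force: 0.0
```

Request:
jog_arm(motion=[[-0.7, -0.45, 0.1, 0.45, 1], [-0.7, -0.4, 0.1, 0.45, 1], [-0.75, -0.4, 0.1, 0.45, 1], [-0.75, -0.35, 0.1, 0.45, 1], [-0.75, -0.35, 0.1, 0.45, 1], [-0.75, -0.3, 0.1, 0.45, 1], [-0.8, -0.3, 0.1, 0.45, 1], [-0.8, -0.25, 0.1, 0.45, 1], [-0.8, -0.2, 0.1, 0.45, 1], [0, 0, 0, 0, 1]])

```text
clock: 3.5
position: [0.4038, -0.2708, 0.18]
tool_rot: [-3.141, 0.001, 1.631]
force: [0.2, -0.1, 0.4]
grip_width: 0.0854
finger_force: 0.0
```

Run:
```python
from h import *
p,y=here(); plan(p,y,[(.393,-.317,.13,1.544,4),(.393,-.317,.055,1.544,5)],1)
f=grab('scene'); i=f['pixels'][90:220,80:254]; cv2.imwrite('pics/s1.png',cv2.resize(i,(783,585))[:,:,::-1])
```

```text
3.5 [ 0.4038 -0.2708  0.18  ] [-3.1408e+00  1.1000e-03  1.6311e+00] [ 0.09  0.42  0.5   2.03 -0.28  0.76  0.81] [ 0.2 -0.1  0.4] 0.08538254092007516 0.0
max 0.5 end [ 0.3931 -0.3171  0.0549] 1.5439
[[-0.38,-0.11,0.42,0.27,1],[-0.38,-0.11,0.42,0.27,1],[-0.38,-0.1,0.41,0.27,1],[-0.39,-0.08,0.42,0.28,1],[0,-0,0.5,-0,1],[0,-0,0.5,-0,1],[0,-0,0.5,-0,1],[0,-0,0.5,-0,1],[0,-0,0.5,-0,1]]
```

View pics/s1.png

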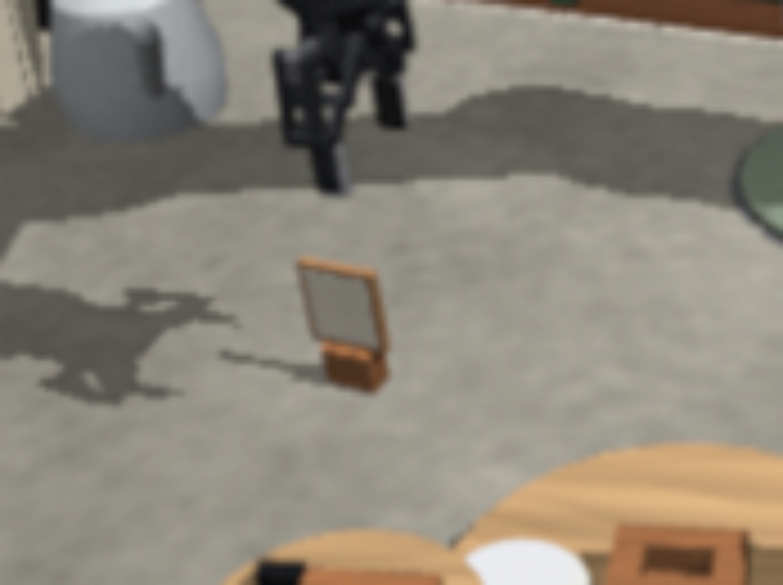

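The open gripper hangs behind the card, with its finger tips at about (335,190) and (395,120) in the crop. The card stands free at (345,320).

Request:
jog_arm(motion=[[-0.4, -0.1, 0.4, 0.25, 1], [-0.4, -0.1, 0.4, 0.25, 1], [-0.4, -0.1, 0.4, 0.3, 1], [-0.35, -0.1, 0.45, 0.3, 1], [0, 0, 0.5, 0, 1], [0, 0, 0.5, 0, 1], [0, 0, 0.5, 0, 1], [0, 0, 0.5, 0, 1], [0, 0, 0.5, 0, 1], [0, 0, 0, 0, 1]])

```text
clock: 4.55
position: [0.3942, -0.3137, 0.0545]
tool_rot: [-3.14, -0.002, 1.549]
force: [0.1, -0.1, -0.1]
grip_width: 0.0854
finger_force: 0.0
```

Request:
jog_arm(motion=[[0, 0, 0, 0, 0.6], [0, 0, 0, 0, 0.5], [0, 0, 0, 0, 0.35], [0, 0, 0, 0, 0.25], [0, 0, 0, 0, 0.15], [0, 0, 0, 0, 0], [0, 0, 0, 0, 0], [0, 0, 0, 0, 0], [0, 0, 0, 0, 0], [0, 0, 0, 0, 0]], newtons=25)

```text
clock: 5.55
position: [0.3946, -0.3152, 0.056]
tool_rot: [3.141, 0.0, 1.548]
force: [-0.3, 1.0, 5.7]
grip_width: 0.0074
finger_force: 31.7
```

Run:
```python
from h import *
p,y=here(); plan(p,y,[(.394,-.315,.155,1.548,4),(.571,-.007,.155,1.777,15)],0)
```

```text
5.55 [ 0.3946 -0.3152  0.056 ] [3.1413e+00 1.0000e-04 1.5477e+00] [ 0.29  0.65  0.36  2.06 -0.45  0.51  0.96] [-0.3  1.   5.7] 0.007436007413067744 31.658098697662354
max 0.83 end [ 0.571  -0.0071  0.155 ] 1.7773
[[0,-0,-0.82,-0,0],[0,-0.01,-0.83,-0,0],[0,-0,-0.82,-0,0],[0,-0.01,-0.83,-0,0],[0.69,0.38,0,-0.19,0],[0.69,0.39,0,-0.19,0],[0.68,0.4,0,-0.19,0],[0.68,0.41,0,-0.19,0],[0.67,0.42,0,-0.19,0],[0.66,0.43,0,-0.19,0],[0.66,0.44,0,-0.19,0],[0.65,0.45,0,-0.19,0]]
[[0.64,0.46,0,-0.19,0],[0.64,0.47,0,-0.19,0],[0.63,0.48,0,-0.19,0],[0.62,0.48,0,-0.19,0],[0.61,0.49,0,-0.2,0],[0.61,0.51,0,-0.19,0],[0.59,0.51,0,-0.2,0]]
```

Request:
jog_arm(motion=[[0, 0, -0.3, 0, 0], [0, 0, -0.6, 0, 0], [0, 0, -0.8, 0, 0], [0, 0, -0.8, 0, 0], [0, 0, -0.6, 0, 0], [0.5, 0.3, -0.2, 0, 0], [0.7, 0.4, 0, -0.2, 0], [0.7, 0.4, 0, -0.2, 0], [0.7, 0.4, 0, -0.2, 0], [0.65, 0.4, 0, -0.2, 0], [0.65, 0.45, 0, -0.2, 0], [0.65, 0.45, 0, -0.2, 0]])

```text
clock: 6.75
position: [0.4772, -0.1766, 0.1553]
tool_rot: [3.141, 0.0, 1.644]
force: [1.4, -0.1, -0.5]
grip_width: 0.0077
finger_force: 30.8
```

Request:
jog_arm(motion=[[0.65, 0.45, 0, -0.2, 0], [0.65, 0.45, 0, -0.2, 0], [0.65, 0.45, 0, -0.2, 0], [0.65, 0.45, 0, -0.2, 0], [0.6, 0.5, 0, -0.2, 0], [0.6, 0.5, 0, -0.2, 0], [0.6, 0.5, 0, -0.2, 0], [0.4, 0.3, 0, -0.2, 0], [0.3, 0.2, 0, 0, 0], [0, 0, 0, 0, 0], [0, 0, 0, 0, 0]])

```text
clock: 7.85
position: [0.5696, -0.0117, 0.1548]
tool_rot: [-3.141, 0.0, 1.771]
force: [-0.2, 0.1, -0.6]
grip_width: 0.0076
finger_force: 30.7
```

Run:
```python
from h import *
p,y=here(); plan(p,y,[(.571,-.007,.155,1.777,4)],0)
s=grab('scene')['pixels'];t=grab('top')['pixels']
def c(i,u,v,w=35,h=45): return cv2.resize(i[v-h:v+h,u-w:u+w],(396,509),interpolation=cv2.INTER_CUBIC)
cv2.imwrite('pics/s2.png',np.hstack([c(s,225,200),c(t,275,180)])[:,:,::-1])
```

```text
7.85 [ 0.5696 -0.0117  0.1548] [-3.1412e+00  4.0000e-04  1.7709e+00] [-0.39  0.57  0.43  1.84 -0.32  0.8   0.41] [-0.2  0.1 -0.6] 0.007638124117013675 30.72816789150238
max 0.04 end [ 0.5711 -0.0071  0.1551] 1.7773
[[0.04,0.02,-0,-0.02,0],[0.03,0.02,-0,-0.02,0],[0.04,0.02,-0,-0.02,0],[0.03,0.02,-0.01,-0.02,0]]
```

View pics/s2.png

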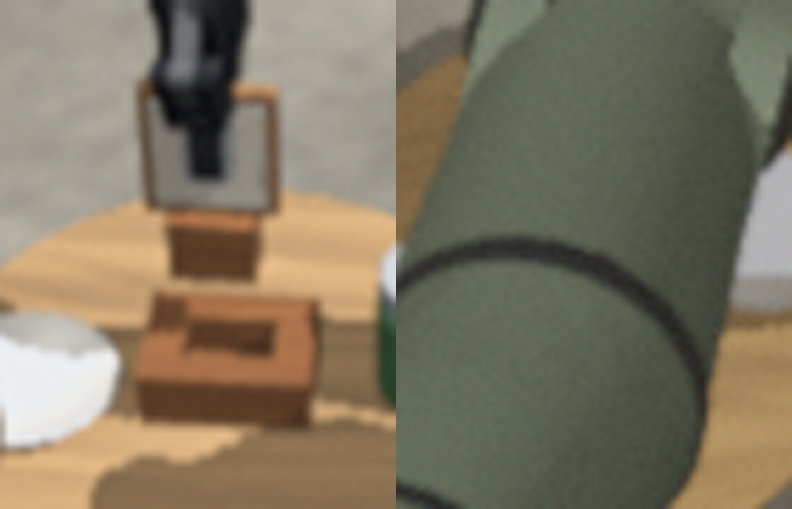

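Run:
```python
from h import *
g=lambda x,y:np.array([190+x/5.657-.5,155+y/5.657-.5])
zb=.0988
c=[('scene',g(*p),(l[0],l[1],l[2]+zb)) for p,l in zip([(173,277),(253,282),(168,222),(260,226),(138,85),(279,92),(150,208),(274,213)],
 [(.012,-.02,.002),(.012,.02,.002),(.012,-.02,.034),(.012,.02,.034),(.004,-.03,.1),(.004,.03,.1),(.004,-.03,.035),(.004,.03,.035)])]
print(*fit(c,[.57,-.01,.2]))
b=[('scene',g(*p),l+(.058,)) for p,l in zip([(152,293),(320,300),(310,390),(138,382),(190,318),(276,322),(270,355),(183,350)],[(-.03,-.04),(-.03,.04),(.03,.04),(.03,-.04),(-.013,-.021),(-.013,.021),(.013,.021),(.013,-.021)])]
print(*fit(b,[.57,-.01,.2]))
```

```text
[ 0.56857688 -0.01143702  0.20136205] [[-0.3 -0.2]
 [ 1.1 -0.3]
 [-0.2 -0.2]
 [-0.5 -0.1]
 [-0.1  0.5]
 [-0.1  0.4]
 [-0.5 -0.2]
 [ 1.4  0.1]]
[ 0.57318833 -0.00616009  0.2201837 ] [[ 0.2 -0.1]
 [-0.  -0.2]
 [ 0.1 -0.6]
 [-0.4 -0.4]
 [-0.3 -0. ]
 [ 0.2 -0.1]
 [ 0.4  0.8]
 [-0.2  1. ]]
```

Request:
jog_arm(motion=[[0.08, 0.08, 0.2, -0.06, 0], [0.07, 0.07, 0.3, -0.06, 0], [0, 0, 0.3, 0, 0], [0, 0, 0.3, 0, 0], [0, 0, 0.1, 0, 0], [0, 0, 0, 0, 0], [0, 0, 0, 0, 0]])

```text
clock: 8.65
position: [0.5736, -0.0058, 0.1189]
tool_rot: [3.141, 0.0, 1.781]
force: [-0.1, -0.1, -0.2]
grip_width: 0.0076
finger_force: 30.7
```

Request:
jog_arm(motion=[[0, 0, 0.1, 0, 0], [0, 0, 0.1, 0, 0], [0, 0, 0.1, 0, 0], [0, 0, 0, 0, 0], [0, 0, 0, 0, 0]])

```text
clock: 9.15
position: [0.5733, -0.0057, 0.1097]
tool_rot: [-3.141, -0.0, 1.781]
force: [-2.2, -0.3, -0.5]
grip_width: 0.0076
finger_force: 30.7
```

Request:
jog_arm(motion=[[0, -0.02, 0.1, 0, 0], [0, 0, 0.1, 0, 0], [0, 0, 0.1, 0, 0], [0, 0, 0, 0, 0], [0, 0, 0, 0, 0]])

```text
clock: 9.65
position: [0.5728, -0.0057, 0.1007]
tool_rot: [-3.141, -0.0, 1.781]
force: [-2.6, -1.3, -1.8]
grip_width: 0.0078
finger_force: 30.6
```

Request:
jog_arm(motion=[[0, -0.02, 0.1, 0, 0], [0, 0, 0.1, 0, 0], [0, 0, 0.1, 0, 0], [0, 0, 0, 0, 0], [0, 0, 0, 0, 0]])

```text
clock: 10.15
position: [0.5728, -0.0058, 0.0919]
tool_rot: [3.141, 0.0, 1.781]
force: [0.7, 0.9, 2.1]
grip_width: 0.0077
finger_force: 31.0
```

Request:
jog_arm(motion=[[0, 0, 0.05, 0, 0], [0, 0, 0.05, 0, 0], [0, 0, 0, 0, 0], [0, 0, 0, 0, 0]])

```text
clock: 10.55
position: [0.5731, -0.006, 0.0906]
tool_rot: [3.139, -0.0, 1.781]
force: [-8.9, 0.7, 38.2]
grip_width: 0.0079
finger_force: 36.3
```

Request:
jog_arm(motion=[[0, 0, -0.08, 0, 0], [0, 0, 0, 0, 0.1], [0, 0, 0, 0, 0.3], [0, 0, 0, 0, 0.6], [0, 0, 0, 0, 0.6], [0, 0, 0, 0, 0.6], [0, 0, -0.5, 0, 0.6], [0, 0, -0.8, 0, 0.8], [0, 0, -1, 0, 1], [0, 0, -1, 0, 1], [0, 0, -0.8, 0, 1], [0, 0, -0.5, 0, 1]])

```text
clock: 11.75
position: [0.5728, -0.0061, 0.2322]
tool_rot: [3.139, 0.0, 1.781]
force: [-0.3, 0.3, 0.3]
grip_width: 0.0857
finger_force: 0.0
```

Run:
```python
from h import *
p,y=here(); plan(p,y,[(.47,.1,.23,1.6,9),(.414,.311,.2,1.215,10)],1)
```

```text
11.75 [ 0.5728 -0.0061  0.2322] [3.139e+00 2.000e-04 1.781e+00] [-0.43  0.48  0.48  1.76 -0.26  0.96  0.36] [-0.3  0.3  0.3] 0.08568375547195091 0.0
max 0.71 end [0.414  0.311  0.2001] 1.2154
[[0.46,-0.29,0.01,0.25,1],[0.46,-0.3,0.01,0.25,1],[0.45,-0.31,0.01,0.25,1],[0.45,-0.32,0.01,0.25,1],[0.44,-0.33,0.01,0.25,1],[0.43,-0.33,0.01,0.25,1],[0.43,-0.34,0,0.25,1],[0.42,-0.35,0.01,0.26,1],[0.41,-0.36,0,0.25,1],[0.71,-0.17,0.1,0.48,1],[0.7,-0.19,0.1,0.48,1],[0.69,-0.22,0.1,0.48,1]]
[[0.68,-0.25,0.1,0.48,1],[0.68,-0.27,0.1,0.48,1],[0.66,-0.3,0.1,0.48,1],[0.65,-0.32,0.1,0.48,1],[0.64,-0.35,0.1,0.48,1],[0.63,-0.37,0.1,0.49,1],[0.61,-0.4,0.1,0.48,1]]
```

Request:
jog_arm(motion=[[0.45, -0.3, 0, 0.25, 1], [0.45, -0.3, 0, 0.25, 1], [0.45, -0.3, 0, 0.25, 1], [0.45, -0.3, 0, 0.25, 1], [0.45, -0.35, 0, 0.25, 1], [0.45, -0.35, 0, 0.25, 1], [0.4, -0.35, 0, 0.25, 1], [0.4, -0.35, 0, 0.25, 1], [0.4, -0.35, 0, 0.25, 1], [0.7, -0.15, 0.1, 0.5, 0.8], [0.7, -0.2, 0.1, 0.5, 0.8], [0.7, -0.2, 0.1, 0.5, 0.8]])

```text
clock: 12.95
position: [0.453, 0.1626, 0.2212]
tool_rot: [3.141, -0.001, 1.479]
force: [1.2, 0.2, -0.3]
grip_width: 0.0683
finger_force: 0.0
```

Request:
jog_arm(motion=[[0.7, -0.25, 0.1, 0.5, 0.8], [0.7, -0.25, 0.1, 0.5, 0.8], [0.65, -0.3, 0.1, 0.5, 0.8], [0.65, -0.3, 0.1, 0.5, 0.8], [0.65, -0.35, 0.1, 0.5, 0.8], [0.5, -0.3, 0.1, 0.4, 0.8], [0.4, -0.2, 0.1, 0.2, 0.8], [0, 0, 0, 0, 0.8], [0, 0, 0, 0, 0.8]])

```text
clock: 13.85
position: [0.4212, 0.2982, 0.1998]
tool_rot: [3.141, -0.0, 1.234]
force: [1.2, 0.2, 0.5]
grip_width: 0.0679
finger_force: 0.0
```

Run:
```python
from h import *
p,y=here()
s=grab('scene')['pixels'];t=grab('top')['pixels']
def c(i,u,v,w,h): return cv2.resize(i[v-h:v+h,u-w:u+w],(396,594),interpolation=cv2.INTER_CUBIC)
cv2.imwrite('pics/s3.png',np.hstack([c(s,357,180,40,60),c(s,227,190,40,60)])[:,:,::-1])
```

```text
13.85 [0.4212 0.2982 0.1998] [ 3.1413e+00 -2.0000e-04  1.2338e+00] [-1.14  0.44  0.55  1.94 -0.31  0.84 -0.77] [1.2 0.2 0.5] 0.06793104446232982 0.0
```

View pics/s3.png

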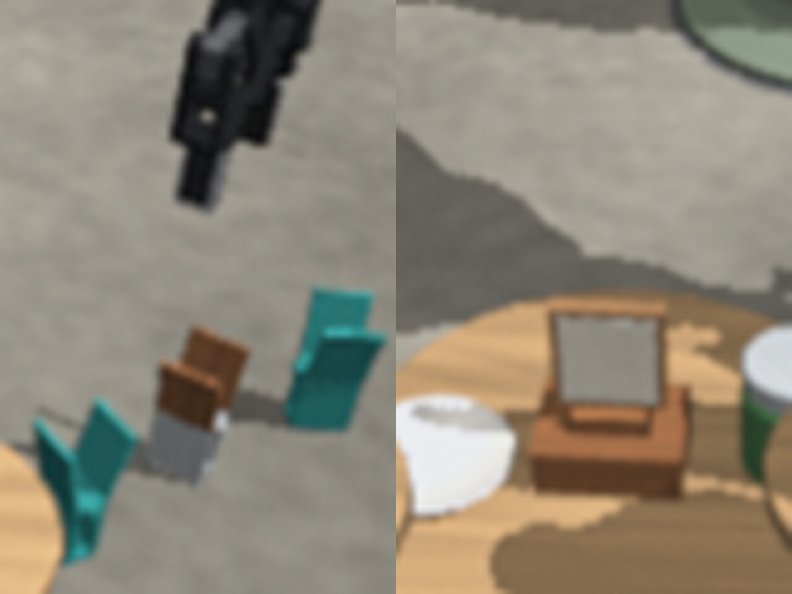

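Run:
```python
from h import *
g=lambda x,y:np.array([317+x/4.95-.5,120+y/4.95-.5])
f=load('scene')
q=onz(f,[g(87,415),g(345,312),g(207,360)],.088);print(q)
z=.088
cl=[('scene',g(*p),l+(z,)) for p,l in zip([(161,366),(222,392),(192,328),(248,352)],[(.0215,-.018),(.0215,.018),(-.0215,-.018),(-.0215,.018)])]
x,r=fit(cl,[.41,.31,-.35]);print(x,r)
c,s=np.cos(-.355),np.sin(-.355)
for a in q[:2]: d=a-[.414,.311,.088]; print('decoy in clip axes',c*d[0]+s*d[1],-s*d[0]+c*d[1])
p,y=here(); plan(p,y,[(.414,.312,.18,1.215,4)],.8)
```

```text
[[0.48850451 0.25375434 0.088     ]
 [0.35639983 0.38895896 0.088     ]
 [0.42340784 0.31355585 0.088     ]]
[ 0.42276366  0.31290267 -0.34631348] [[-0.2  0.2]
 [-0.1 -0. ]
 [-0.2 -0.1]
 [ 0.6 -0.1]]
decoy in clip axes 0.08975693029620739 -0.027779137756182536
decoy in clip axes -0.08110638545929438 0.053076683105136066
13.95 [0.4214 0.2979 0.1998] [ 3.1414e+00 -4.0000e-04  1.2328e+00] [-1.14  0.44  0.55  1.94 -0.31  0.84 -0.77] [-0.5  0.2  0.3] 0.06850623112126382 0.0
max 0.17 end [0.414 0.312 0.18 ] 1.2152
[[0.09,-0.1,0.16,0.06,0.8],[0.09,-0.1,0.17,0.05,0.8],[0.09,-0.09,0.16,0.06,0.8],[0.09,-0.1,0.17,0.05,0.8]]
```

Run:
```python
from h import *
g=lambda x,y:np.array([317+x/4.95-.5,120+y/4.95-.5])
f=load('scene')
print('bottom',onz(f,[g(150,465),g(198,485)],0.0),'pin',onz(f,[g(224,420)],.04))
for x in(.411,.4228):
    c,s=np.cos(-.35),np.sin(-.35)
    w=[[x+c*a-s*b,.3125+s*a+c*b,z] for a,b,z in[(.004,-.018,0),(.004,.018,0),(0,.022,.04),(.0215,-.018,.088),(.0215,.018,.088),(-.0215,-.018,.088),(-.0215,.018,.088)]]
    print(x,((proj(f,w)+.5-[317,120])*4.95).round())
s=f['pixels']; cv2.imwrite('pics/s4.png',cv2.resize(s[170:225,330:385],(600,600),interpolation=cv2.INTER_CUBIC)[:,:,::-1])
t=load('top')['pixels'];
```

```text
bottom [[0.41798921 0.29739239 0.        ]
 [0.42769344 0.32585523 0.        ]] pin [[0.41357916 0.33212525 0.04      ]]
0.411 [[146. 454.]
 [202. 478.]
 [225. 426.]
 [161. 354.]
 [222. 378.]
 [191. 315.]
 [251. 339.]]
0.4228 [[144. 467.]
 [201. 491.]
 [225. 439.]
 [159. 367.]
 [221. 392.]
 [190. 328.]
 [250. 351.]]
```

View pics/s4.png

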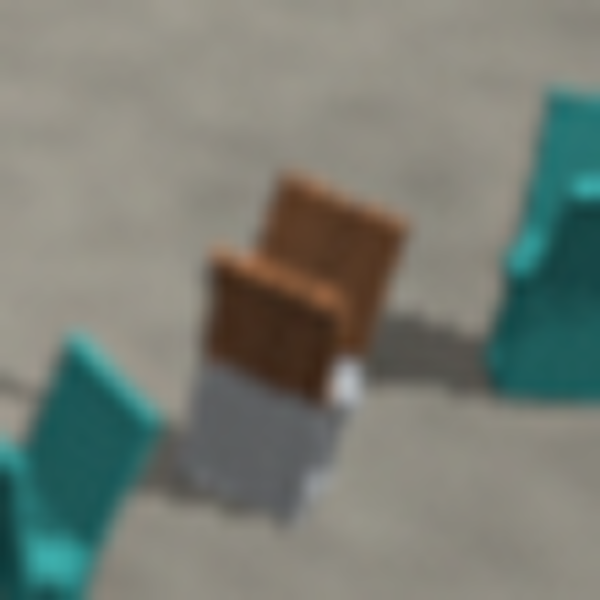

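The crop shows the clip's lever tops at (280,290) and (330,200), the pin at (347,385) and the jaws' foot at (240,500). Turquoise decoys stand to the left and right, about 80–90 mm off. I'll go down over the brown clip and check before closing.

Request:
jog_arm(motion=[[0.1, -0.1, 0.2, 0.05, 0.9], [0.1, -0.1, 0.2, 0.05, 0.9], [0.1, -0.1, 0.2, 0.05, 0.9], [0.1, -0.1, 0.2, 0.05, 0.9], [0, 0, 0.6, 0, 0.9], [0, 0, 0.6, 0, 0.9], [0, 0, 0.6, 0, 0.9], [0, 0, 0.6, 0, 0.9], [0, 0, 0.5, 0, 0.9], [0, 0, 0, 0, 0.9]])

```text
clock: 14.95
position: [0.4129, 0.3135, 0.0864]
tool_rot: [-3.14, 0.003, 1.217]
force: [0.3, 0.4, 0.7]
grip_width: 0.0765
finger_force: 0.0
```

Run:
```python
from h import *
p,y=here()
f=grab('scene'); s=f['pixels']; cv2.imwrite('pics/s5.png',cv2.resize(s[150:230,320:400],(600,600),interpolation=cv2.INTER_CUBIC)[:,:,::-1])
print(((proj(f,[p])+.5-[320,150])*7.5).round())
```

```text
14.95 [0.4129 0.3135 0.0864] [-3.1404e+00  2.9000e-03  1.2174e+00] [-1.08  0.62  0.43  2.01 -0.44  0.61 -0.7 ] [0.3 0.4 0.7] 0.07646489974355988 0.0
[[291. 306.]]
```

View pics/s5.png

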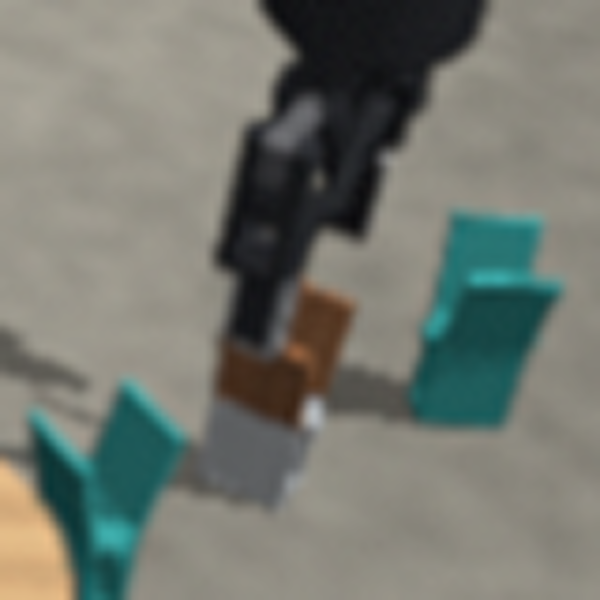

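The near finger tip is at (258,350), outside the near lever, whose top is about (267,349). The far finger is hidden behind the levers.

Run:
```python
from h import *
f=load('scene'); d=np.array([.9385,-.345,0])
for a in(.038,.045,.05):
  for z in (.0864,.097): print(a,z,((proj(f,[np.array([.4129,.3135,z])+a*d])+.5-[320,150])*7.5).round())
for x in (.411,.417,.423): print(x,((proj(f,[np.array([x,.3125,.088])+.0215*d,np.array([x,.3125,.088])-.0215*d])+.5-[320,150])*7.5).round())
```

```text
0.038 0.0864 [[250. 360.]]
0.038 0.097 [[255. 337.]]
0.045 0.0864 [[242. 370.]]
0.045 0.097 [[247. 348.]]
0.05 0.0864 [[236. 378.]]
0.05 0.097 [[242. 355.]]
0.411 [[267. 329.]
 [312. 270.]]
0.417 [[266. 340.]
 [312. 280.]]
0.423 [[265. 350.]
 [311. 290.]]
```

Request:
jog_arm(motion=[[0, 0.13, 0.2, 0, 0.9], [0, 0, 0.4, 0, 0.9], [0, 0, 0.4, 0, 0.9], [0, 0, 0.1, 0, 0.9], [0, 0, 0, 0, 0.7], [0, 0, 0, 0, 0.65], [0, 0, 0, 0, 0.6], [0, 0, 0, 0, 0.6]], newtons=25)

```text
clock: 15.8
position: [0.4175, 0.3128, 0.0555]
tool_rot: [3.141, -0.0, 1.217]
force: [-0.2, 0.2, -0.0]
grip_width: 0.0512
finger_force: 0.0
```

Request:
jog_arm(motion=[[0, 0, 0, 0, 0.55], [0, 0, 0, 0, 0.52], [0, 0, 0, 0, 0.49], [0, 0, 0, 0, 0.46], [0, 0, 0, 0, 0.46]])

```text
clock: 16.3
position: [0.4177, 0.3129, 0.0555]
tool_rot: [3.141, -0.001, 1.217]
force: [-0.1, -1.0, 7.0]
grip_width: 0.0394
finger_force: 5.5
```

Request:
jog_arm(motion=[[0, 0, 0, 0, 0.42], [0, 0, -0.03, 0, 0.38], [0, 0, -0.03, 0, 0.34], [0, 0, 0, 0, 0.3], [0, 0, 0, 0, 0.2], [0, 0, 0, 0, 0.1], [0, 0, 0, 0, 0], [0, 0, 0, 0, 0], [0, 0, 0, 0, 0]])

```text
clock: 17.2
position: [0.4166, 0.3136, 0.0578]
tool_rot: [-3.14, -0.001, 1.218]
force: [-9.1, 1.6, 24.7]
grip_width: 0.0243
finger_force: 24.0
```

Request:
jog_arm(motion=[[0, 0, -0.1, 0, 0], [0, 0, -0.1, 0, 0], [0, 0, -0.2, 0, 0], [0, 0, -0.4, 0, 0], [0, 0, -0.4, 0, 0], [0, 0, -0.4, 0, 0], [0, 0, -0.4, 0, 0], [0, 0, -0.2, 0, 0], [0, 0, 0, 0, 0], [0, 0, 0, 0, 0]], newtons=30)

```text
clock: 18.2
position: [0.4173, 0.3127, 0.1229]
tool_rot: [-3.141, 0.0, 1.218]
force: [0.8, -0.5, -0.6]
grip_width: 0.0208
finger_force: 35.7
```

Run:
```python
from h import *
p,y=here(); plan(p,y,[(.417,.312,.245,1.25,6),(.46,.12,.25,1.55,9),(.573,-.006,.25,1.781,8)],0)
```

```text
18.2 [0.4173 0.3127 0.1229] [-3.1415  0.      1.2175] [-1.1   0.56  0.48  1.98 -0.4   0.68 -0.73] [ 0.8 -0.5 -0.6] 0.020760184418212025 35.652140378952026
max 0.71 end [ 0.573  -0.0058  0.2501] 1.7807
[[-0,0,-0.68,-0.07,0],[-0.01,0,-0.68,-0.07,0],[-0,0,-0.68,-0.07,0],[-0.01,0,-0.68,-0.07,0],[-0,0,-0.68,-0.06,0],[-0.01,0,-0.67,-0.07,0],[-0.62,0.38,-0.02,-0.42,0],[-0.64,0.35,-0.02,-0.42,0],[-0.65,0.33,-0.02,-0.42,0],[-0.66,0.31,-0.02,-0.41,0],[-0.67,0.29,-0.02,-0.42,0],[-0.68,0.27,-0.02,-0.41,0]]
[[-0.68,0.24,-0.02,-0.42,0],[-0.69,0.22,-0.01,-0.41,0],[-0.71,0.2,-0.02,-0.42,0],[-0.51,0.48,0,-0.36,0],[-0.53,0.47,0,-0.36,0],[-0.54,0.45,0,-0.36,0],[-0.56,0.43,0,-0.36,0],[-0.57,0.42,0,-0.36,0],[-0.58,0.4,0,-0.36,0],[-0.59,0.39,0,-0.36,0],[-0.59,0.37,0,-0.36,0]]
```

Request:
jog_arm(motion=[[0, 0, -0.5, 0, 0], [0, 0, -0.7, -0.1, 0], [0, 0, -0.8, -0.1, 0], [0, 0, -0.8, -0.1, 0], [0, 0, -0.8, -0.1, 0], [-0.3, 0.2, -0.5, -0.2, 0], [-0.6, 0.4, 0, -0.4, 0], [-0.6, 0.35, 0, -0.4, 0], [-0.65, 0.35, 0, -0.4, 0], [-0.65, 0.3, 0, -0.4, 0], [-0.65, 0.3, 0, -0.4, 0], [-0.65, 0.25, 0, -0.4, 0]])

```text
clock: 19.4
position: [0.4518, 0.176, 0.2455]
tool_rot: [-3.141, 0.001, 1.459]
force: [-0.1, 0.2, 0.1]
grip_width: 0.0207
finger_force: 35.7
```

Request:
jog_arm(motion=[[-0.7, 0.25, 0, -0.4, 0], [-0.7, 0.2, 0, -0.4, 0], [-0.5, 0.4, 0, -0.35, 0], [-0.5, 0.45, 0, -0.35, 0], [-0.5, 0.45, 0, -0.35, 0], [-0.5, 0.45, 0, -0.35, 0], [-0.5, 0.4, 0, -0.3, 0], [-0.5, 0.4, 0, -0.3, 0], [-0.4, 0.3, 0, -0.2, 0], [0, 0, 0, 0, 0], [0, 0, 0, 0, 0]])

```text
clock: 20.5
position: [0.5491, 0.0347, 0.2454]
tool_rot: [-3.14, 0.0, 1.696]
force: [-0.1, 0.6, -0.7]
grip_width: 0.0205
finger_force: 35.7
```

Run:
```python
from h import *
p,y=here(); plan(p,y,[(.573,-.006,.25,1.781,4)],0)
```

```text
20.5 [0.5491 0.0347 0.2454] [-3.1403e+00  1.0000e-04  1.6964e+00] [-0.56  0.43  0.53  1.8  -0.26  0.98  0.21] [-0.1  0.6 -0.7] 0.02050543553239217 35.653329491615295
max 0.37 end [ 0.5731 -0.0059  0.2499] 1.7812
[[-0.36,0.16,-0.04,-0.26,0],[-0.37,0.15,-0.04,-0.27,0],[-0.37,0.14,-0.04,-0.26,0],[-0.36,0.13,-0.03,-0.27,0]]
```

Request:
jog_arm(motion=[[-0.35, 0.15, 0, -0.25, 0], [-0.35, 0.15, 0, -0.25, 0], [-0.35, 0.15, 0, -0.25, 0], [-0.35, 0.15, 0, -0.25, 0], [-0.05, 0, 0, -0.05, 0], [0, 0, 0, 0, 0], [0, 0, 0, 0, 0]])

```text
clock: 21.2
position: [0.5738, -0.0041, 0.2459]
tool_rot: [-3.141, -0.0, 1.782]
force: [0.2, -0.8, -0.2]
grip_width: 0.0206
finger_force: 35.7
```

Run:
```python
from h import *
p,y=here()
f=grab('scene'); s=f['pixels']; o=cv2.resize(s[120:245,180:280],(480,600),interpolation=cv2.INTER_CUBIC)
cv2.imwrite('pics/s6.png',o[:,:,::-1])
print(((proj(f,[p])+.5-[180,120])*4.8).round())
```

```text
21.2 [ 0.5738 -0.0041  0.2459] [-3.1413e+00 -4.0000e-04  1.7816e+00] [-0.46  0.47  0.51  1.74 -0.27  1.    0.36] [ 0.2 -0.8 -0.2] 0.020562246853532234 35.653526186943054
[[232. 169.]]
```

View pics/s6.png

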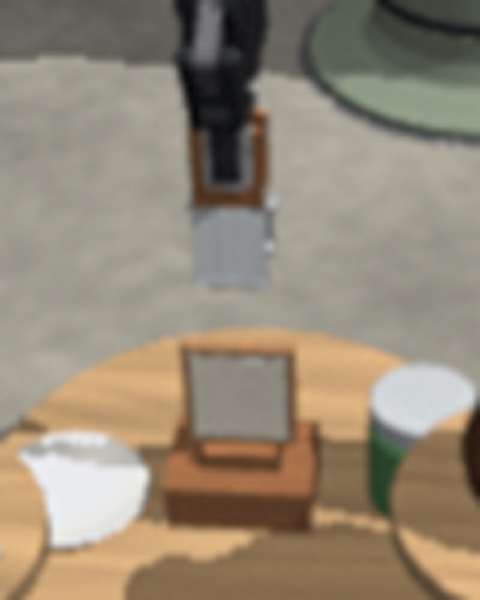

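The clip is held upright with its jaws open. The near tip edge is at about (231,286) and the lever/jaw border at (231,203). The card stands home with its top edge at about (238,350).

Run:
```python
from h import *
f=load('scene'); P=np.array([.5738,-.0041,0]); d=np.array([np.sin(1.782),-np.cos(1.782),0])
pr=lambda q:((proj(f,[q])+.5-[180,120])*4.8).round()[0]
for m in(.18,.185,.19,.195): print(m,'tip',pr(P+.012*d+[0,0,m]),pr(P+.010*d+[0,0,m]),'border',pr(P+.011*d+[0,0,m+.044]))
C=np.array([.5728,-.006,0]); e=np.array([-d[1],d[0],0])
print('card top near corners',[pr(C+a*d+b*e+[0,0,.136]) for a in(-.004,.004) for b in(-.03,.03)])
```

```text
0.18 tip [235. 294.] [235. 291.] border [231. 220.]
0.185 tip [234. 286.] [235. 283.] border [231. 211.]
0.19 tip [234. 278.] [234. 275.] border [230. 203.]
0.195 tip [233. 269.] [234. 267.] border [230. 194.]
card top near corners [array([182., 338.]), array([296., 343.]), array([180., 347.]), array([295., 352.])]
```

Request:
jog_arm(motion=[[0, -0.03, 0.3, 0, 0], [0, 0, 0.4, 0, 0], [0, 0, 0.4, 0, 0], [0, 0, 0.3, 0, 0], [0, 0, 0.15, 0, 0], [0, 0, 0.1, 0, 0], [0, 0, 0.1, 0, 0], [0, 0, 0, 0, 0], [0, 0, 0, 0, 0]])

```text
clock: 22.15
position: [0.5735, -0.0051, 0.1937]
tool_rot: [3.141, 0.0, 1.781]
force: [-0.6, 0.3, -0.9]
grip_width: 0.0208
finger_force: 35.7
```

Request:
jog_arm(motion=[[0, -0.02, 0.1, 0, 0], [0, 0, 0.1, 0, 0], [0, 0, 0.1, 0, 0], [0, 0, 0.1, 0, 0], [0, 0, 0.1, 0, 0], [0, 0, 0.05, 0, 0], [0, 0, 0, 0, 0], [0, 0, 0, 0, 0], [0, 0, 0, 0, 0], [0, 0, 0, 0, 0]])

```text
clock: 23.15
position: [0.5729, -0.0052, 0.1771]
tool_rot: [3.141, 0.0, 1.781]
force: [-0.0, 0.5, -0.7]
grip_width: 0.0206
finger_force: 35.7
```

Run:
```python
from h import *
p,y=here()
f=grab('scene'); s=f['pixels']
d=np.array([np.sin(y),-np.cos(y),0])
# jaw tip edge on near face against the grey panel: brightness profile down the clip's centre column
P=np.array(p); uv=proj(f,[P*[1,1,0]+.012*d+[0,0,z] for z in(.108,.118,.128,.164)]); print(uv.round(1))
u=int(round(uv[1][0]))-1
for v in range(int(uv[3][1])-4,int(uv[0][1])+8): print(v,s[v,u-2:u+3].mean(0).round().astype(int),end=' ')
```

```text
23.15 [ 0.5729 -0.0052  0.1771] [3.1414 0.     1.7814] [-0.42  0.55  0.47  1.81 -0.32  0.86  0.41] [-0.   0.5 -0.7] 0.020556987416373476 35.652501583099365
[[229.3 203. ]
 [229.1 200. ]
 [228.9 197. ]
 [228.3 185.6]]
181 [41 41 43] 182 [70 64 62] 183 [84 70 62] 184 [82 56 39] 185 [89 64 50] 186 [109 101  98] 187 [130 133 134] 188 [139 143 145] 189 [142 146 148] 190 [143 146 148] 191 [142 146 148] 192 [142 146 147] 193 [142 145 147] 194 [142 146 147] 195 [142 146 147] 196 [142 145 147] 197 [141 144 146] 198 [142 146 148] 199 [148 151 153] 200 [152 156 157] 201 [147 147 145] 202 [140 136 127] 203 [140 136 125] 204 [141 136 126] 205 [140 136 126] 206 [141 136 126] 207 [144 139 129] 208 [146 142 132] 209 [144 140 130] 210 [132 125 114]
```

```bash
python3 -c "
from workcell import bot
print(bot.job_done())"
```

```text
the job is handed in; nothing more can be done
None
```

The card is plugged home in the socket and let go, and the job is handed in at 23 s, though I haven't seen the judge's result. The arm holds the clip squeezed open and upright over the middle of the card's top edge. By camera, its jaw tips are about 16–21 mm below that edge; the wrist force reads near zero.

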